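# Swap the spent sensor module of a blood analyser

## Task

The analyser's module with the red top is spent: pull it out of its bay and put it in the grey discard tray. Then take the fresh module with the green top from the yellow rack and plug it fully home into the bay that came free, leaving the blue-topped module plugged in where it is.

Things in the scene. Friction and masses are not known exactly. Their poses are not given: they have to be found in the camera images.
- spent: The spent module, red top: 75 mm tall: black square plug foot 26 x 26 mm, 25 mm long (lowest 5 mm taper to 21 mm), under a white body 40 x 40 x 50 mm with a red top and band. Origin at the centre of the foot's end face, z from foot to top, x and y across its faces; shoulder at z = 25 mm, top at 75 mm. About 120 g. It starts plugged fully into one of the two bays, at random.
- fresh: The fresh module, green top: 75 mm tall: black square plug foot 26 x 26 mm, 25 mm long (lowest 5 mm taper to 21 mm), under a white body 40 x 40 x 50 mm with a green top and band. Origin at the centre of the foot's end face, z from foot to top, x and y across its faces; shoulder at z = 25 mm, top at 75 mm. About 120 g. It starts upright in a pocket of the yellow rack.
- blue: The module in service, blue top: 75 mm tall: black square plug foot 26 x 26 mm, 25 mm long (lowest 5 mm taper to 21 mm), under a white body 40 x 40 x 50 mm with a blue top and band. Origin at the centre of the foot's end face, z from foot to top, x and y across its faces; shoulder at z = 25 mm, top at 75 mm. About 120 g. It starts plugged fully into the other bay and stays there.
- spent_mid (a point): The middle of the spent module, on its axis 37.5 mm above its foot's end.
- bay_l: The left (seen from the robot) of two square bays, 85 mm apart, in the analyser's sloping deck. Origin at the centre of its mouth, in the deck surface; z points out of the bay, leaning 28 degrees from vertical to the robot side; y along the row of bays, x up the slope. Hole 28 x 28 mm, 29 mm deep, 2 mm chamfer. A seated module has its origin at z = -25 mm, shoulder on the deck.
- bay_r: The right (seen from the robot) of two square bays, 85 mm apart, in the analyser's sloping deck. Origin at the centre of its mouth, in the deck surface; z points out of the bay, leaning 28 degrees from vertical to the robot side; y along the row of bays, x up the slope. Hole 28 x 28 mm, 29 mm deep, 2 mm chamfer. A seated module has its origin at z = -25 mm, shoulder on the deck.
- dock: The analyser console: a fixed wedge 140 mm deep, 260 mm wide, its white deck sloping 28 degrees, from about 50 mm high near the robot to 113 mm at the back; small screen flush on the deck at its left. Origin at the centre of its underside, x away from the robot side, z up.
- rack: Yellow rack, fixed: block 150 x 105 x 40 mm (x, y, z) with six square pockets 30 x 30 mm, 29 mm deep, at x = -45, 0, 45 and y = -22.5, 22.5 mm. The fresh module stands in the pocket at (45, 22.5), shoulder on the rack top; a capped tube 70 mm tall in the one at (-45, -22.5). Origin at the centre of the underside, z up.
- tray_in (a point): The centre of the inner floor of the grey discard tray, an open box fixed on the bench: 170 x 130 mm outside (x, y of this frame), 35 mm high, walls and floor 4 mm. Rack and tray change sides from start to start.

How it is judged:
By the outcome, as a careful person would: the job done as asked, in the order asked, and still so for the second after the job is handed in, with the robot touching nothing.
It also fails if it takes over 54 s, if anything falls off the work surface, if the arm or the gripper's body presses on something with over 40 N, if the wrist force passes 120 N, or if a joint passes its speed limit or range.

## Robot

A 6-joint arm with a two-finger parallel gripper is mounted at the origin on the work surface. World frame = base frame: x ahead of the robot, y to its left, z up, the work surface at z = 0. Lengths are in m, angles in rad, forces in N, time in s.
With the tool pointing down it reaches from about 0.35 to 0.975 m from the base axis. Payload 7.1 kg.
Tool frame: the origin (TCP) lies on the mounting face of the last link; the fingertips stand 182 mm ahead of it and the grasp point (between the pads) lies 163 mm ahead of it; z points along the fingers, y is the direction in which the jaws open and shut (so a half turn about z gives the same grasp; the last joint's range is limited). The gripper opens to 88 mm and grips with 3 to 60 N. Pads are 20 mm wide; open, the fingers measure 115 mm over their backs; the gripper's body (75 mm by 178 mm) begins 61 mm behind the grasp point.
Start: joints at [-1.176, 0.423, 1.63, -0, 1.089, -0.019], TCP at [0.251, -0.572, 0.405] pointing down, gripper open.
Joint ranges: [-3, 3], [-0.9, 2.11], [0.09, 2.58], [-1.31, 4.45], [0.11, 2.69], [-2.54, 2.54]. Speed limits (rad/s): [2.39, 2.39, 3.01, 3.14, 3.14, 3.14].

## Interface

Orientations are given as a rotation vector (axis times angle).
In Python, from workcell import status, camera, camera_info, manip gives the robot as it stands. The module is installed in compiled form; this text tells all that it offers.
- The arm moves only by the tool carry_out, never from a script. Its argument "plan" is a list of rows, each an object of numbers: "tx", "ty", "tz": the shift along the world's x, y, z in units of 0.2 m (1.0 is 0.2 m); "turn": the turn about the world's z in units of 45 degrees (1.0 is 45 degrees). A call has exactly 8 rows; each row is the pose to reach, as a shift and turn from the pose measured when the call began; what a row does not reach only later rows make up. A row lasts 1/8 s, in which the tool goes at most 62.5 mm and 10.7 degrees, less where a joint would pass 70% of its speed; a pose out of reach is approached as far as the arm can. A call with a number of a shift or a turn outside -1 to 1 is refused whole. A call with a gripper value outside its range is refused whole. "claw" is the opening, from -1 (shut) to 1 (fully open), so that 0 is half open, set as the call begins (left out, the last holds). The fingers move at their own pace and stop on an object; "grip_force" is the grip in N (left out, the last holds). Time passes only in rows, so rows that repeat a pose let the fingers close, or fill a call up. It gives the time, the measured TCP pose, the force and the opening at its end, in the units of the state.
- status.get_obs(): the state, without advancing time (a new reading comes with each control period).
- camera(name): name is "scene" or "top"; returns the picture (400x640x3 uint8, blue, green, red); there is no depth.
- camera_info(name): a dict with "mtx" (3x3 intrinsics, pixels), "eye" and "rotation" of the camera in the world. Camera axes: x right, y up, looking along -z (the intrinsics and any distortion apply to the point x, -y, -z); pixel columns grow to the right and rows downward; lengths in m; the calibration is good to about 2 mm. A picture is of the moment at which its call begins. camera_info takes no time and is no camera call.
- manip.close_job(): hands the job in, once; it reports no verdict.
The state is a dict: "time": time; "qpos": joint angles; "joint_vel": joint speeds; "tau": joint torques, N m; "eef_pos": TCP position; "tool_rot": TCP orientation; "contact_force": force on the tool from outside, world axes, zero at the start; "ft_torque": the same for the moment, N m; "finger_gap": finger opening in m.
Only numpy, scipy, OpenCV 4.12 (cv2) and the standard library are available. Lean on these libraries where they do the work, as an engineer would, in place of code of your own. Each camera call takes 0.05 s, during which the arm holds its last target. There are 200 camera calls.

## Working session

There is one attempt and no reset: what is moved stays moved. The work goes in short steps, Python scripts to look and compute and a tool call to move; the robot and the scene stay as the last step left them, time stands still between calls to the robot, and variables do not carry over. Pictures are saved under pics/ and viewed, about 8 in all and at most 12, crops included, and the job is handed in when it is done.

Besides the shell and the picture viewer there is one more tool, called after ">>>" as a command line: name --argument value ..., lists and objects as JSON in quotes. carry_out: Moves the arm, as the interface text tells. Shifts and turns lie within -1 to 1; 1 stands for 0.2 m of shift or 45 degrees of turn. Its arguments: {"type":"object","properties":{"plan":{"type":"array"},"claw":{"type":"number"},"grip_force":{"type":"number"}},"required":["plan"]}

```bash
mkdir -p pics
python3 - <<'E'
from workcell import status,camera,camera_info
import cv2,numpy as np
np.set_printoptions(precision=4,suppress=True)
print(status.get_obs())
for n in("scene","top"):
    i=camera_info(n);print(n,i)
    cv2.imwrite(f"pics/{n}0.png",camera(n))
E
```

```text
{'time': 0.0, 'qpos': array([-1.176 ,  0.4239,  1.6307,  0.    ,  1.0886, -0.019 ]), 'joint_vel': array([ 0.0014,  0.001 ,  0.0008, -0.0004, -0.0006,  0.0002]), 'tau': array([ -0.0013, -54.4629, -27.3671,   0.0643,   0.0228,  -0.0001]), 'eef_pos': array([ 0.2512, -0.572 ,  0.4039]), 'tool_rot': array([-3.0731, -0.6451,  0.0004]), 'contact_force': array([ 0.2071, -0.3744,  0.5705]), 'ft_torque': array([-0.0441,  0.023 , -0.0093]), 'finger_gap': 0.08804788630325197}
scene {'mtx': array([[370.6092,   0.    , 317.4933],
       [  0.    , 370.6092, 199.027 ],
       [  0.    ,   0.    ,   1.    ]]), 'eye': array([1.1037, 0.1751, 0.6646]), 'rotation': array([0.5311, 0.7447, 1.7501])}
top {'mtx': array([[421.5904,   0.    , 312.7936],
       [  0.    , 421.5904, 198.3918],
       [  0.    ,   0.    ,   1.    ]]), 'eye': array([ 0.4387, -0.0007,  1.1221]), 'rotation': array([ 0.0556, -0.0818, -1.5944])}
```

View pics/scene0.png

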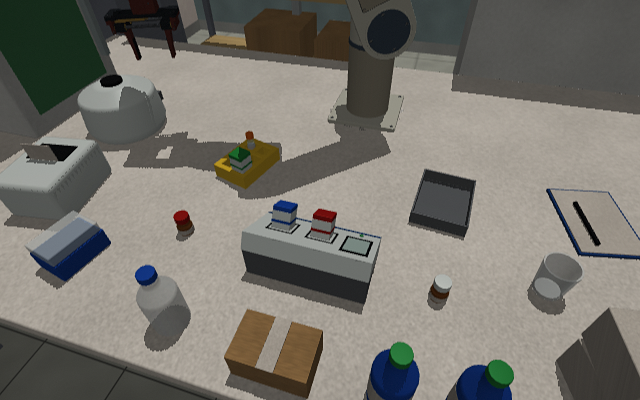

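View pics/top0.png

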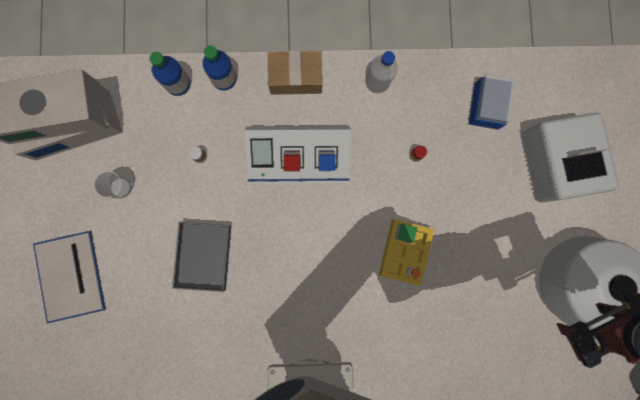

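The red module is in the left bay and blue in the right. The tray is on the left and the rack on the right. Next I measure tops and outlines.

```bash
cat > h.py <<'E'
import cv2,numpy as np
from scipy.spatial.transform import Rotation as Ro
from workcell import status,camera,camera_info
np.set_printoptions(precision=4,suppress=True)
I={n:camera_info(n) for n in("scene","top")}
def ray(n,p):
    i=I[n];d=np.linalg.inv(i["mtx"])@[p[0],p[1],1]
    d=Ro.from_rotvec(i["rotation"]).apply([d[0],-d[1],-d[2]]);return i["eye"],d/np.linalg.norm(d)
def onz(n,p,z):
    e,d=ray(n,p);return e+d*(z-e[2])/d[2]
def tri(p,q):
    (e,d),(f,g)=ray("scene",p),ray("top",q)
    s=np.linalg.lstsq(np.c_[d,-g],f-e,rcond=None)[0]
    a,b=e+s[0]*d,f+s[1]*g;return (a+b)/2,np.linalg.norm(a-b)
def proj(n,P):
    i=I[n];c=Ro.from_rotvec(i["rotation"]).inv().apply(np.array(P)-i["eye"])
    q=(i["mtx"]@(c*[1,-1,-1]).T).T;return q[...,:2]/q[...,2:]
HSV={"red":[(0,120,60),(8,255,255)],"green":[(45,90,40),(85,255,255)],"blue":[(105,120,60),(125,255,255)],"yellow":[(18,140,50),(32,255,255)]}
def mask(im,c):return cv2.inRange(cv2.cvtColor(im,cv2.COLOR_BGR2HSV),*map(np.array,HSV[c]))
def blob(im,c,roi):
    x0,y0,x1,y1=roi;m=np.zeros(im.shape[:2],np.uint8);m[y0:y1,x0:x1]=mask(im,c)[y0:y1,x0:x1]
    cs=cv2.findContours(m,cv2.RETR_EXTERNAL,cv2.CHAIN_APPROX_NONE)[0]
    return max(cs,key=cv2.contourArea) if cs else None
E
python3 - <<'E'
from h import *
T,S=cv2.imread("pics/top0.png"),cv2.imread("pics/scene0.png")
rT={"red":(270,140,310,180),"blue":(312,140,345,175),"green":(390,215,430,250),"yellow":(370,210,440,295)}
rS={"red":(305,200,345,245),"blue":(265,195,305,235),"green":(220,140,260,175),"yellow":(205,130,290,195)}
for c in rT:
    a,b=blob(T,c,rT[c]),blob(S,c,rS[c])
    print(c,"top",cv2.minAreaRect(a),cv2.boundingRect(a),"\n   scene",cv2.minAreaRect(b),cv2.boundingRect(b))
    print(tri(cv2.minAreaRect(b)[0],cv2.minAreaRect(a)[0]))
print(onz("top",(203,255),.035))
z=lambda im,r,f:cv2.resize(im[r[1]:r[3],r[0]:r[2]],None,fx=f,fy=f,interpolation=cv2.INTER_CUBIC)
A=np.hstack([z(T,(240,120,360,190),3.3),z(T,(370,205,450,295),2.5667)[:231]])
A=np.zeros((600,800,3),np.uint8)
def put(im,x,y):
    h,w=im.shape[:2];h=min(h,600-y);w=min(w,800-x);A[y:y+h,x:x+w]=im[:h,:w]
put(z(T,(240,120,360,190),4),0,0);put(z(T,(370,210,450,290),4),480,0)
put(z(S,(235,190,390,305),3),0,285);put(z(S,(205,125,295,195),3.6),470,325)
cv2.imwrite("pics/c1.png",A)
E
```

```text
red top ((291.0, 162.5), (15.0, 16.0), 90.0) (283, 155, 17, 16) 
   scene ((324.26470947265625, 215.05880737304688), (22.452302932739258, 10.629592895507812), 12.528807640075684) (313, 209, 24, 14)
(array([0.6143, 0.0316, 0.1176]), np.float64(0.0003233811762895506))
blue top ((327.0, 162.5), (15.0, 16.0), 90.0) (319, 155, 17, 16) 
   scene ((284.85882568359375, 206.13526916503906), (23.21156120300293, 10.304197311401367), 12.52880859375) (273, 200, 25, 13)
(array([ 0.6123, -0.0546,  0.1168]), np.float64(0.0008359318444243133))
green top ((407.176513671875, 232.7941436767578), (15.764815330505371, 16.00735092163086), 14.03624439239502) (398, 224, 19, 18) 
   scene ((238.82760620117188, 153.93104553222656), (18.94092559814453, 12.998673439025879), 21.801406860351562) (229, 147, 21, 15)
(array([ 0.4383, -0.2492,  0.0825]), np.float64(0.0011504862648549902))
yellow top ((406.1180114746094, 251.99835205078125), (42.71583557128906, 58.11873245239258), 13.240520477294922) (380, 220, 53, 65) 
   scene ((246.97344970703125, 160.89822387695312), (39.3221321105957, 63.686805725097656), 48.8140754699707) (214, 138, 66, 51)
(array([ 0.3886, -0.2594,  0.0191]), np.float64(0.0010233017092641618))
[0.3954 0.2635 0.035 ]
```

View pics/c1.png

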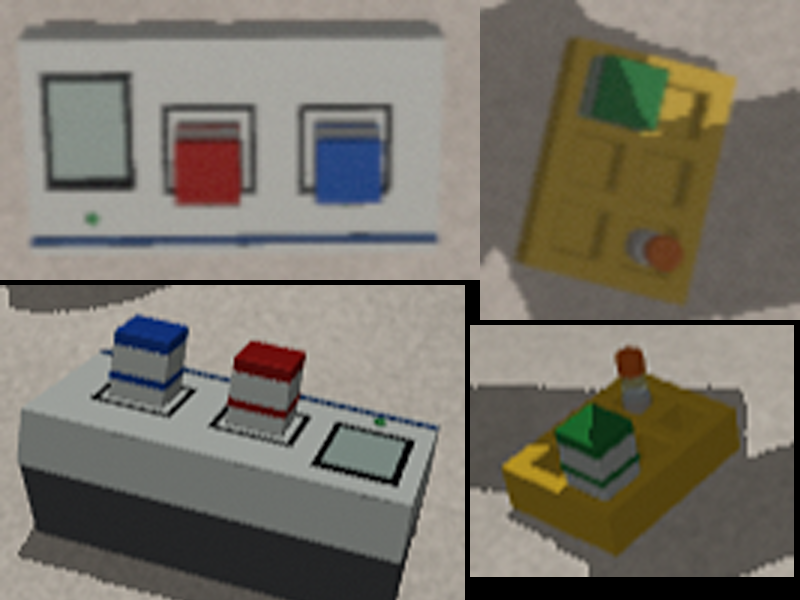

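The crop shows the red top face centred near (291.6, 162.2) in the top view, blue at (327, 162.5) and green at (407.2, 232.8). All three are clean, with the rack turned about 13°. I'll compute positions at known heights and yaws.

Run:
```python
from h import *
T=cv2.imread("pics/top0.png")
for z in(.119,.123):print("red/blue top",z,onz("top",(291.4,162.3),z),onz("top",(327.2,162.3),z))
# deck frame outlines centre (crop px -> img)
f=lambda x,y:((x+.5)/4-.5+240,(y+.5)/4-.5+120)
for z in(.075,.08):print("mouth",z,onz("top",f(209.5,148.5),z),onz("top",f(345.5,148),z))
a,b=onz("top",f(30,241.5),.053),onz("top",f(437,238),.053);print("stripe",a,b,"yaw",np.degrees(np.arctan2(*(a-b)[[0,1]]))*-1)
print("green",onz("top",(407.2,232.8),.09))
Y=blob(T,"yellow",(370,210,440,295));G=blob(T,"green",(390,215,430,250))
for c,z in((Y,.04),(G,.09)):
    P=np.array([onz("top",p,z) for p in cv2.boxPoints(cv2.minAreaRect(c))]);print(P,P.mean(0))
    e=P[1]-P[0];print("yaw",np.degrees(np.arctan2(e[1],e[0])),np.linalg.norm(np.diff(P,axis=0),axis=1))
g=lambda x,y:((x-480+.5)/4-.5+370,(y+.5)/4-.5+210)
for p,q in(((570,37),(520,262)),((735,78),(686,303)),((520,262),(686,303))):
    a,b=onz("top",g(*p),.04),onz("top",g(*q),.04);print("rack edge",a,b,np.degrees(np.arctan2(*(a-b)[[1,0]])))
tc=[(178,220),(230,220),(228,290),(174,290)]
print("tray",np.mean([onz("top",p,.035) for p in tc],0))
```

```text
red/blue top 0.119 [0.6145 0.0307 0.119 ] [ 0.6125 -0.0554  0.119 ]
red/blue top 0.123 [0.6138 0.0306 0.123 ] [ 0.6118 -0.0552  0.123 ]
mouth 0.075 [0.6363 0.0303 0.075 ] [ 0.6347 -0.0552  0.075 ]
mouth 0.08 [0.6353 0.0301 0.08  ] [ 0.6337 -0.0549  0.08  ]
stripe [0.583  0.1465 0.053 ] [ 0.5792 -0.1133  0.053 ] yaw -0.843780365031468
green [ 0.4385 -0.248   0.09  ]
[[ 0.3325 -0.1824  0.04  ]
 [ 0.4754 -0.2223  0.04  ]
 [ 0.4476 -0.3285  0.04  ]
 [ 0.3051 -0.2873  0.04  ]] [ 0.3902 -0.2551  0.04  ]
yaw -15.630492938737486 [0.1483 0.1098 0.1483]
[[ 0.4249 -0.2238  0.09  ]
 [ 0.4626 -0.235   0.09  ]
 [ 0.4523 -0.2722  0.09  ]
 [ 0.4146 -0.2609  0.09  ]] [ 0.4386 -0.248   0.09  ]
yaw -16.544946294787035 [0.0393 0.0386 0.0393]
rack edge [ 0.4752 -0.2227  0.04  ] [ 0.3331 -0.1848  0.04  ] -14.923840508416781
rack edge [ 0.4462 -0.328   0.04  ] [ 0.3046 -0.2895  0.04  ] -15.192374452258806
rack edge [ 0.3331 -0.1848  0.04  ] [ 0.3046 -0.2895  0.04  ] 74.73783216097354
tray [0.3961 0.2646 0.035 ]
```

>>> carry_out --plan '[{"tx": 0.1,"ty": 0.16,"tz": 0,"turn": -0.1},{"tx": 0.2,"ty": 0.33,"tz": 0,"turn": -0.2},{"tx": 0.3,"ty": 0.5,"tz": 0,"turn": -0.3},{"tx": 0.4,"ty": 0.66,"tz": 0,"turn": -0.4},{"tx": 0.5,"ty": 0.83,"tz": 0,"turn": -0.5},{"tx": 0.62,"ty": 1,"tz": 0,"turn": -0.55},{"tx": 0.62,"ty": 1,"tz": 0,"turn": -0.55},{"tx": 0.62,"ty": 1,"tz": 0,"turn": -0.55}]' --claw 1 --grip_force 30

```text
time: 1.1
eef_pos: [0.3752, -0.3722, 0.4039]
tool_rot: [-3.14, 0.027, 0.0]
contact_force: [1.0, 0.0, -0.2]
finger_gap: 0.0878
```

>>> carry_out --plan '[{"tx": 0.1,"ty": 0.16,"tz": 0,"turn": 0},{"tx": 0.2,"ty": 0.33,"tz": 0,"turn": 0},{"tx": 0.3,"ty": 0.5,"tz": 0,"turn": 0},{"tx": 0.4,"ty": 0.66,"tz": 0,"turn": 0},{"tx": 0.5,"ty": 0.83,"tz": 0,"turn": 0},{"tx": 0.62,"ty": 1,"tz": 0,"turn": 0},{"tx": 0.62,"ty": 1,"tz": 0,"turn": 0},{"tx": 0.62,"ty": 1,"tz": 0,"turn": 0}]'

```text
time: 2.1
eef_pos: [0.4988, -0.1732, 0.4037]
tool_rot: [-3.14, 0.028, 0.001]
contact_force: [0.4, -0.7, -0.0]
finger_gap: 0.0877
```

>>> carry_out --plan '[{"tx": 0.1,"ty": 0.16,"tz": 0,"turn": 0},{"tx": 0.2,"ty": 0.33,"tz": 0,"turn": 0},{"tx": 0.3,"ty": 0.5,"tz": 0,"turn": 0},{"tx": 0.4,"ty": 0.66,"tz": 0,"turn": 0},{"tx": 0.5,"ty": 0.83,"tz": 0,"turn": 0},{"tx": 0.62,"ty": 1,"tz": 0,"turn": 0},{"tx": 0.62,"ty": 1,"tz": 0,"turn": 0},{"tx": 0.62,"ty": 1,"tz": 0,"turn": 0}]'

```text
time: 3.1
eef_pos: [0.6223, 0.0253, 0.4033]
tool_rot: [-3.141, 0.029, 0.003]
contact_force: [0.1, 0.1, -0.7]
finger_gap: 0.0879
```

>>> carry_out --plan '[{"tx": 0,"ty": 0.025,"tz": -0.1,"turn": 0},{"tx": 0,"ty": 0.025,"tz": -0.2,"turn": 0},{"tx": 0,"ty": 0.025,"tz": -0.3,"turn": 0},{"tx": 0,"ty": 0.025,"tz": -0.4,"turn": 0},{"tx": 0,"ty": 0.025,"tz": -0.5,"turn": 0},{"tx": 0,"ty": 0.025,"tz": -0.6,"turn": 0},{"tx": 0,"ty": 0.025,"tz": -0.685,"turn": 0},{"tx": 0,"ty": 0.025,"tz": -0.685,"turn": 0}]'

```text
time: 4.1
eef_pos: [0.6218, 0.0304, 0.2645]
tool_rot: [-3.141, 0.029, 0.008]
contact_force: [0.0, -0.7, -0.6]
finger_gap: 0.0878
```

>>> carry_out --plan '[{"tx": 0,"ty": 0,"tz": 0,"turn": 0},{"tx": 0,"ty": 0,"tz": 0,"turn": 0},{"tx": 0,"ty": 0,"tz": 0,"turn": 0},{"tx": 0,"ty": 0,"tz": 0,"turn": 0},{"tx": 0,"ty": 0,"tz": 0,"turn": 0},{"tx": 0,"ty": 0,"tz": 0,"turn": 0},{"tx": 0,"ty": 0,"tz": 0,"turn": 0},{"tx": 0,"ty": 0,"tz": 0,"turn": 0}]' --claw -1

```text
time: 5.1
eef_pos: [0.6217, 0.0307, 0.2646]
tool_rot: [-3.141, 0.029, 0.008]
contact_force: [-2.1, 4.5, 4.0]
finger_gap: 0.04
```

Run:
```python
from h import *
S=camera("scene");T=camera("top");print(status.get_obs())
A=np.hstack([cv2.resize(S[100:300,200:400],(400,400)),cv2.resize(T[100:200,240:340],(400,400))]);cv2.imwrite("pics/g1.png",A)
```

```text
{'time': 5.2, 'qpos': array([0.03  , 0.6001, 1.7128, 0.0015, 0.834 , 1.6182]), 'joint_vel': array([-0.0007,  0.0006,  0.0002, -0.0012,  0.0001,  0.0005]), 'tau': array([ -3.1321, -56.8156, -21.754 ,  -1.0174,  -0.6691,   0.0589]), 'eef_pos': array([0.6217, 0.0307, 0.2646]), 'tool_rot': array([-3.1405,  0.0289,  0.0084]), 'contact_force': array([-2.1432,  4.8228,  3.9604]), 'ft_torque': array([0.8415, 0.3289, 0.0469]), 'finger_gap': 0.039722305547113916}
```

View pics/g1.png

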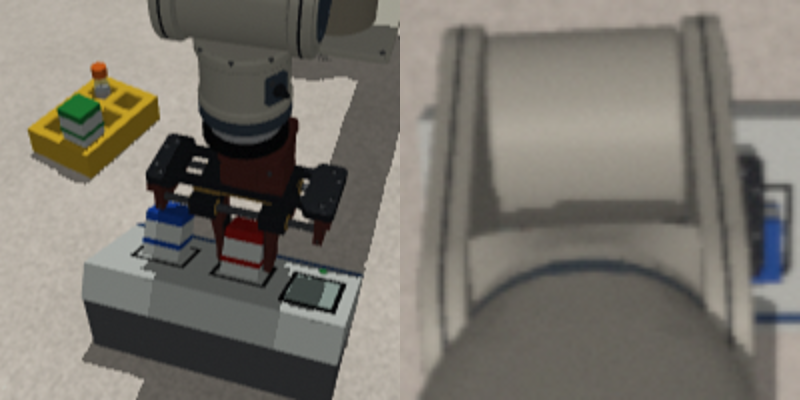

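Red is gripped (gap 40 mm). I pull it along the bay axis.

>>> carry_out --plan '[{"tx": -0.0235,"ty": 0,"tz": 0.044,"turn": 0},{"tx": -0.047,"ty": 0,"tz": 0.088,"turn": 0},{"tx": -0.07,"ty": 0,"tz": 0.132,"turn": 0},{"tx": -0.094,"ty": 0,"tz": 0.177,"turn": 0},{"tx": -0.117,"ty": 0,"tz": 0.221,"turn": 0},{"tx": -0.15,"ty": 0,"tz": 0.35,"turn": 0},{"tx": -0.2,"ty": 0,"tz": 0.5,"turn": 0},{"tx": -0.2,"ty": 0,"tz": 0.5,"turn": 0}]'

```text
time: 6.2
eef_pos: [0.5818, 0.0306, 0.3671]
tool_rot: [-3.14, 0.029, 0.001]
contact_force: [0.3, 0.8, -2.2]
finger_gap: 0.0398
```

>>> carry_out --plan '[{"tx": -0.1,"ty": 0.15,"tz": 0,"turn": 0},{"tx": -0.2,"ty": 0.3,"tz": 0,"turn": 0},{"tx": -0.35,"ty": 0.45,"tz": 0,"turn": 0},{"tx": -0.5,"ty": 0.6,"tz": 0,"turn": 0},{"tx": -0.65,"ty": 0.75,"tz": 0,"turn": 0},{"tx": -0.8,"ty": 0.9,"tz": 0,"turn": 0},{"tx": -0.93,"ty": 1,"tz": 0,"turn": 0},{"tx": -0.93,"ty": 1,"tz": 0,"turn": 0}]'

```text
time: 7.2
eef_pos: [0.3944, 0.2314, 0.3662]
tool_rot: [-3.141, 0.025, 0.004]
contact_force: [-0.0, -0.0, -1.5]
finger_gap: 0.04
```

Run:
```python
from h import *
S=camera("scene");o=status.get_obs();print(o["eef_pos"],o["contact_force"],o["finger_gap"])
cv2.imwrite("pics/g2.png",cv2.resize(S[60:300,220:540],(640,480)))
```

```text
[0.3954 0.231  0.3665] [-0.2017  0.6647 -1.9951] 0.03968257131220314
```

View pics/g2.png

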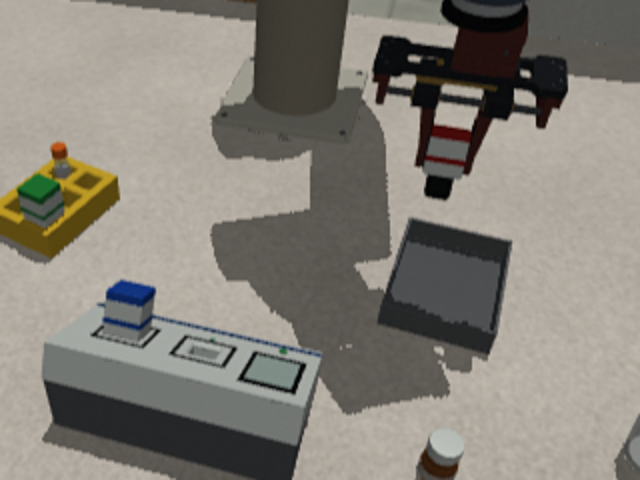

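Red is out and held above the tray's near side. I lower it into the tray and release.

>>> carry_out --plan '[{"tx": 0.02,"ty": 0.08,"tz": -0.1,"turn": 0},{"tx": 0.04,"ty": 0.165,"tz": -0.2,"turn": 0},{"tx": 0.04,"ty": 0.165,"tz": -0.32,"turn": 0},{"tx": 0.04,"ty": 0.165,"tz": -0.44,"turn": 0},{"tx": 0.04,"ty": 0.165,"tz": -0.56,"turn": 0},{"tx": 0.04,"ty": 0.165,"tz": -0.65,"turn": 0},{"tx": 0.04,"ty": 0.165,"tz": -0.69,"turn": 0},{"tx": 0.04,"ty": 0.165,"tz": -0.69,"turn": 0}]'

```text
time: 8.25
eef_pos: [0.4039, 0.2636, 0.228]
tool_rot: [3.141, -0.027, -0.003]
contact_force: [0.5, -0.8, -1.2]
finger_gap: 0.04
```

>>> carry_out --plan '[{"tx": 0,"ty": 0,"tz": 0,"turn": 0},{"tx": 0,"ty": 0,"tz": 0,"turn": 0},{"tx": 0,"ty": 0,"tz": 0,"turn": 0},{"tx": 0,"ty": 0,"tz": 0.02,"turn": 0},{"tx": 0,"ty": 0,"tz": 0.1,"turn": 0},{"tx": 0,"ty": 0,"tz": 0.3,"turn": 0},{"tx": 0,"ty": 0,"tz": 0.5,"turn": 0},{"tx": 0,"ty": 0,"tz": 0.6,"turn": 0}]' --claw 0.5

```text
time: 9.25
eef_pos: [0.4041, 0.2638, 0.3513]
tool_rot: [-3.14, 0.027, -0.002]
contact_force: [0.0, 0.4, -0.5]
finger_gap: 0.0658
```

>>> carry_out --plan '[{"tx": 0,"ty": -0.15,"tz": 0.05,"turn": -0.05},{"tx": 0,"ty": -0.3,"tz": 0.1,"turn": -0.1},{"tx": 0,"ty": -0.45,"tz": 0.1,"turn": -0.15},{"tx": 0,"ty": -0.6,"tz": 0.1,"turn": -0.2},{"tx": 0,"ty": -0.75,"tz": 0.1,"turn": -0.25},{"tx": 0,"ty": -0.9,"tz": 0.1,"turn": -0.316},{"tx": 0,"ty": -1,"tz": 0.1,"turn": -0.316},{"tx": 0,"ty": -1,"tz": 0.1,"turn": -0.316}]' --claw 1

```text
time: 10.25
eef_pos: [0.4039, 0.063, 0.3722]
tool_rot: [-3.111, 0.419, -0.004]
contact_force: [-0.5, 0.0, -0.4]
finger_gap: 0.0877
```

Run:
```python
from h import *
S=camera("scene");T=camera("top");o=status.get_obs();print(o["time"],o["eef_pos"],o["tool_rot"],o["contact_force"],o["finger_gap"])
cv2.imwrite("pics/g3.png",np.hstack([cv2.resize(S[140:300,230:500],(405,240)),cv2.resize(T[190:310,150:340],(380,240))]))
```

```text
10.35 [0.4041 0.064  0.3719] [-3.1116  0.4161 -0.0039] [0.6417 0.342  0.421 ] 0.08806778920634799
```

View pics/g3.png

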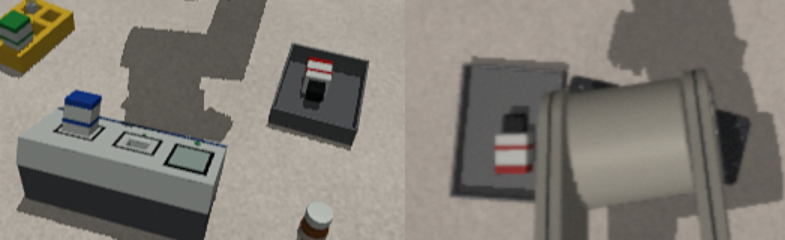

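Red lies inside the tray, and both the left bay and blue look right. On to the fresh module.

>>> carry_out --plan '[{"tx": 0.03,"ty": -0.15,"tz": 0,"turn": 0},{"tx": 0.05,"ty": -0.3,"tz": 0,"turn": 0},{"tx": 0.08,"ty": -0.45,"tz": 0,"turn": 0},{"tx": 0.1,"ty": -0.6,"tz": 0,"turn": 0},{"tx": 0.1,"ty": -0.75,"tz": 0,"turn": 0},{"tx": 0.1,"ty": -0.9,"tz": 0,"turn": 0},{"tx": 0.1,"ty": -1,"tz": 0,"turn": 0},{"tx": 0.1,"ty": -1,"tz": 0,"turn": 0}]'

```text
time: 11.35
eef_pos: [0.4245, -0.1362, 0.3721]
tool_rot: [-3.111, 0.418, -0.005]
contact_force: [0.2, -0.6, -0.1]
finger_gap: 0.0876
```

>>> carry_out --plan '[{"tx": 0.04,"ty": -0.2,"tz": 0,"turn": 0},{"tx": 0.07,"ty": -0.4,"tz": 0,"turn": 0},{"tx": 0.07,"ty": -0.557,"tz": 0,"turn": 0},{"tx": 0.07,"ty": -0.557,"tz": 0,"turn": 0},{"tx": 0.07,"ty": -0.557,"tz": -0.1,"turn": 0},{"tx": 0.07,"ty": -0.557,"tz": -0.2,"turn": 0},{"tx": 0.07,"ty": -0.557,"tz": -0.3,"turn": 0},{"tx": 0.07,"ty": -0.557,"tz": -0.3,"turn": 0}]'

```text
time: 12.35
eef_pos: [0.4382, -0.2456, 0.311]
tool_rot: [-3.11, 0.415, 0.001]
contact_force: [-0.2, 0.2, 0.6]
finger_gap: 0.088
```

>>> carry_out --plan '[{"tx": 0,"ty": -0.012,"tz": -0.08,"turn": 0},{"tx": 0,"ty": -0.012,"tz": -0.16,"turn": 0},{"tx": 0,"ty": -0.012,"tz": -0.24,"turn": 0},{"tx": 0,"ty": -0.012,"tz": -0.32,"turn": 0},{"tx": 0,"ty": -0.012,"tz": -0.38,"turn": 0},{"tx": 0,"ty": -0.012,"tz": -0.405,"turn": 0},{"tx": 0,"ty": -0.012,"tz": -0.405,"turn": 0},{"tx": 0,"ty": -0.012,"tz": -0.405,"turn": 0}]'

```text
time: 13.35
eef_pos: [0.4384, -0.2482, 0.2304]
tool_rot: [-3.11, 0.415, -0.001]
contact_force: [0.5, 0.8, 0.9]
finger_gap: 0.0877
```

>>> carry_out --plan '[{"tx": 0,"ty": 0,"tz": 0,"turn": 0},{"tx": 0,"ty": 0,"tz": 0,"turn": 0},{"tx": 0,"ty": 0,"tz": 0,"turn": 0},{"tx": 0,"ty": 0,"tz": 0,"turn": 0},{"tx": 0,"ty": 0,"tz": 0,"turn": 0},{"tx": 0,"ty": 0,"tz": 0,"turn": 0},{"tx": 0,"ty": 0,"tz": 0,"turn": 0},{"tx": 0,"ty": 0,"tz": 0,"turn": 0}]' --claw -1 --grip_force 15

```text
time: 14.35
eef_pos: [0.4384, -0.2482, 0.2304]
tool_rot: [-3.11, 0.415, -0.0]
contact_force: [-0.8, -0.4, 1.3]
finger_gap: 0.0404
```

Gripped. I lift it 15 mm so the foot stays 10 mm in the pocket, then drag toward −x of the rack so that the pocket rim swings the module about 28° in the jaws.

>>> carry_out --plan '[{"tx": 0,"ty": 0,"tz": 0.04,"turn": 0},{"tx": 0,"ty": 0,"tz": 0.075,"turn": 0},{"tx": 0,"ty": 0,"tz": 0.075,"turn": 0},{"tx": -0.021,"ty": 0.006,"tz": 0.075,"turn": 0},{"tx": -0.042,"ty": 0.012,"tz": 0.075,"turn": 0},{"tx": -0.063,"ty": 0.017,"tz": 0.075,"turn": 0},{"tx": -0.085,"ty": 0.023,"tz": 0.075,"turn": 0},{"tx": -0.106,"ty": 0.029,"tz": 0.075,"turn": 0}]'

```text
time: 15.35
eef_pos: [0.4184, -0.2428, 0.2461]
tool_rot: [-3.112, 0.416, -0.008]
contact_force: [5.9, 1.0, -1.3]
finger_gap: 0.0398
```

Run:
```python
from h import *
S=camera("scene");o=status.get_obs();print(o["time"],o["eef_pos"],o["tool_rot"],o["contact_force"],o["finger_gap"])
cv2.imwrite("pics/g4.png",cv2.resize(S[90:210,180:340],(640,480),interpolation=cv2.INTER_CUBIC))
```

```text
15.4 [ 0.4179 -0.2426  0.246 ] [-3.1115  0.4161 -0.0074] [6.5379 1.0837 0.2631] 0.03982422802023754
```

View pics/g4.png

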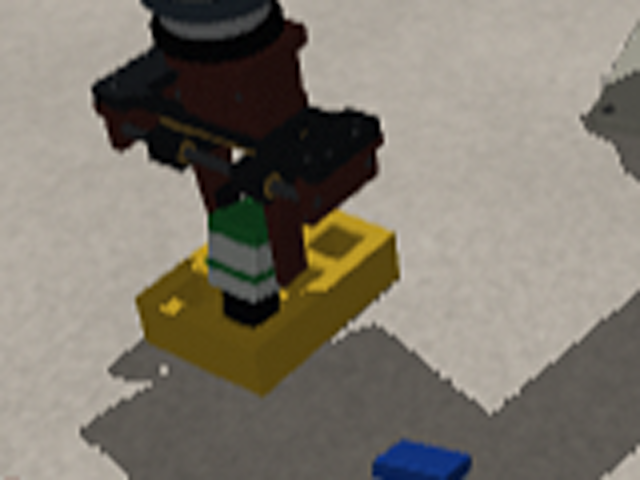

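The module swung in the jaws as planned, with a small push force of 6.5 N. I add about 2 mm more, then lift, firm the grip and turn to the dock's yaw.

>>> carry_out --plan '[{"tx": -0.005,"ty": 0.001,"tz": 0,"turn": 0},{"tx": -0.01,"ty": 0.003,"tz": 0,"turn": 0},{"tx": -0.01,"ty": 0.003,"tz": 0,"turn": 0},{"tx": -0.01,"ty": 0.003,"tz": 0.1,"turn": 0},{"tx": -0.01,"ty": 0.003,"tz": 0.25,"turn": 0},{"tx": -0.01,"ty": 0.003,"tz": 0.4,"turn": 0.1},{"tx": -0.01,"ty": 0.003,"tz": 0.55,"turn": 0.2},{"tx": -0.01,"ty": 0.003,"tz": 0.65,"turn": 0.316}]'

```text
time: 16.4
eef_pos: [0.4152, -0.2418, 0.3769]
tool_rot: [-3.138, 0.023, -0.005]
contact_force: [0.0, -0.2, -1.1]
finger_gap: 0.0402
```

>>> carry_out --plan '[{"tx": 0.08,"ty": 0.15,"tz": 0.01,"turn": 0},{"tx": 0.16,"ty": 0.3,"tz": 0.01,"turn": 0},{"tx": 0.24,"ty": 0.45,"tz": 0.01,"turn": 0},{"tx": 0.32,"ty": 0.6,"tz": 0.01,"turn": 0},{"tx": 0.4,"ty": 0.75,"tz": 0.01,"turn": 0},{"tx": 0.48,"ty": 0.9,"tz": 0.01,"turn": 0},{"tx": 0.5,"ty": 1,"tz": 0.01,"turn": 0},{"tx": 0.5,"ty": 1,"tz": 0.01,"turn": 0}]' --grip_force 40

```text
time: 17.4
eef_pos: [0.5147, -0.0409, 0.3781]
tool_rot: [-3.138, 0.02, -0.001]
contact_force: [0.1, -0.2, -1.5]
finger_gap: 0.0402
```

Run:
```python
from h import *
S=camera("scene");o=status.get_obs();print(o["time"],o["eef_pos"],o["tool_rot"],o["contact_force"],o["finger_gap"])
cv2.imwrite("pics/s5.png",S)
P=o["eef_pos"]-[0,0,.163];p=proj("scene",P);print(p)
x,y=map(int,p);cv2.imwrite("pics/g5.png",cv2.resize(S[y-50:y+50,x-60:x+60],(720,600),interpolation=cv2.INTER_CUBIC));print(x-60,y-50)
# expected edge of foot/shoulder points for tilts (grasp at module z 52.4)
for t in(20,24,28,32):
    a=np.radians(t);n=np.array([-np.sin(a),0,np.cos(a)]);u=np.array([np.cos(a),0,np.sin(a)])
    for k,y in(("L",-.02),("R",.02)):
        q=[P+u*du+n*(w-.0524)+[0,y*s,0] for du,w,s in((.02,.075,1),(.02,.025,1),(.013,.005,.65))]
        print(t,k,(proj("scene",np.array(q))-[x-60,y*0+int(p[1])-50])*6)
```

```text
17.45 [ 0.5146 -0.0416  0.3782] [-3.1385  0.0208 -0.0018] [-0.393  -1.1194 -1.3495] 0.039885626561916035
[303.6604 141.2998]
243 91
20 L [[292.9238 241.6006]
 [284.6526 384.5752]
 [307.3163 436.8818]]
20 R [[407.4822 260.4716]
 [395.8652 404.5704]
 [378.2471 449.9909]]
24 L [[294.8135 236.5461]
 [283.0115 382.0572]
 [304.3281 436.9962]]
24 R [[409.2606 255.3348]
 [394.5401 402.0833]
 [375.5437 450.1628]]
28 L [[296.7699 231.7859]
 [281.489  379.0818]
 [301.4296 436.4251]]
28 R [[411.0867 250.4926]
 [393.3308 399.1326]
 [372.9357 449.6452]]
32 L [[298.7821 227.3443]
 [280.0936 375.6601]
 [298.6361 435.1625]]
32 R [[412.9505 245.97  ]
 [392.2445 395.7292]
 [370.437  448.4316]]
```

View pics/g5.png

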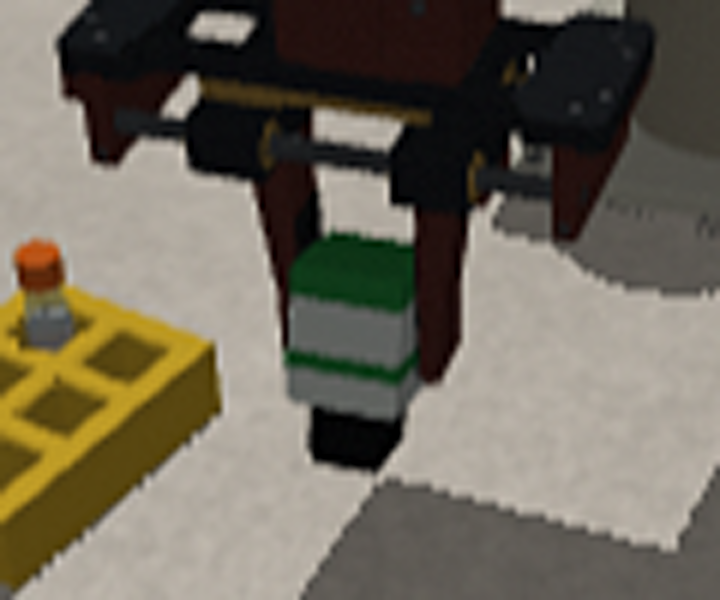

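Run:
```python
from h import *
S=cv2.imread("pics/s5.png");T=cv2.imread("pics/top0.png")
P=np.array([.5146,-.0416,.2152])
print("tips(crop)",(proj("scene",np.array([P+[dx,s*dy,-.019] for s in(1,-1) for dx in(.01,) for dy in(.02,.034)]))-[243,91])*6+2.5)
p=proj("scene",[.636,.030,.077]);print("mouth scene",p)
def frame(im,p,r,name):
    x,y=map(int,p);c=cv2.cvtColor(im[y-r:y+r,x-r:x+r],cv2.COLOR_BGR2GRAY)
    c=cv2.resize(c,None,fx=4,fy=4,interpolation=cv2.INTER_CUBIC)
    m=(c<90).astype(np.uint8)*255
    out=[]
    for k in cv2.findContours(m,cv2.RETR_LIST,cv2.CHAIN_APPROX_NONE)[0]:
        if cv2.contourArea(k)>800:
            (cx,cy),wh,a=cv2.minAreaRect(k);M=cv2.moments(k);out.append(((M["m10"]/M["m00"]+.5)/4-.5+x-r,(M["m01"]/M["m00"]+.5)/4-.5+y-r))
            print(name,np.array(out[-1]),np.array(wh)/4,a)
    return c
c1=frame(S,p,24,"scene")
c2=frame(T,proj("top",[.636,.030,.077]),16,"top")
cv2.imwrite("pics/m.png",c1)
```

```text
tips(crop) [[414.6094 375.6623]
 [453.5655 382.5286]
 [305.0026 356.3434]
 [267.2226 349.6844]]
mouth scene [320.6849 235.8044]
scene [309.272  226.9764] [37.75 30.75] 0.0
top [292.0344 161.8463] [18.25 22.25] 90.0
```

View pics/m.png

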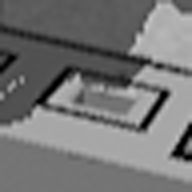

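The crop shows the empty left bay's frame centred at about crop (106, 100), or scene (322.1, 235.5). The projection predicted (320.7, 235.8), so I triangulate it with the top view.

Run:
```python
from h import *
print(tri((322.1,235.5),(292.0,156.75)))
M=np.array([.636,.0305,.077]);a=np.radians(28);n=np.array([-np.sin(a),0,np.cos(a)])
for g in(.0524,.0575):
    for w in(.010,-.004,-.025):print(g,w,"TCP",M+n*(w+g)+[0,0,.163])
```

```text
(array([0.6354, 0.0315, 0.0778]), np.float64(0.002631463329182662))
0.0524 0.01 TCP [0.6067 0.0305 0.2951]
0.0524 -0.004 TCP [0.6133 0.0305 0.2827]
0.0524 -0.025 TCP [0.6231 0.0305 0.2642]
0.0575 0.01 TCP [0.6043 0.0305 0.2996]
0.0575 -0.004 TCP [0.6109 0.0305 0.2872]
0.0575 -0.025 TCP [0.6207 0.0305 0.2687]
```

>>> carry_out --plan '[{"tx": 0.08,"ty": 0.09,"tz": 0,"turn": 0},{"tx": 0.16,"ty": 0.18,"tz": 0,"turn": -0.005},{"tx": 0.24,"ty": 0.27,"tz": 0,"turn": -0.005},{"tx": 0.327,"ty": 0.363,"tz": -0.04,"turn": -0.005},{"tx": 0.327,"ty": 0.363,"tz": -0.1,"turn": -0.005},{"tx": 0.327,"ty": 0.363,"tz": -0.166,"turn": -0.005},{"tx": 0.327,"ty": 0.363,"tz": -0.166,"turn": -0.005},{"tx": 0.327,"ty": 0.363,"tz": -0.166,"turn": -0.005}]'

```text
time: 18.45
eef_pos: [0.5798, 0.0306, 0.345]
tool_rot: [-3.139, 0.028, -0.001]
contact_force: [-0.2, 0.1, -0.4]
finger_gap: 0.0398
```

>>> carry_out --plan '[{"tx": 0.024,"ty": 0,"tz": -0.045,"turn": 0},{"tx": 0.048,"ty": 0,"tz": -0.09,"turn": 0},{"tx": 0.072,"ty": 0,"tz": -0.135,"turn": 0},{"tx": 0.096,"ty": 0,"tz": -0.18,"turn": 0},{"tx": 0.115,"ty": 0,"tz": -0.215,"turn": 0},{"tx": 0.115,"ty": 0,"tz": -0.215,"turn": 0},{"tx": 0.115,"ty": 0,"tz": -0.215,"turn": 0},{"tx": 0.115,"ty": 0,"tz": -0.215,"turn": 0}]'

```text
time: 19.45
eef_pos: [0.6028, 0.0306, 0.3023]
tool_rot: [-3.139, 0.028, -0.002]
contact_force: [-0.3, 0.8, -0.3]
finger_gap: 0.04
```

Run:
```python
from h import *
S=camera("scene");o=status.get_obs();print(o["time"],o["eef_pos"],o["tool_rot"],o["contact_force"],o["finger_gap"])
cv2.imwrite("pics/s6.png",S)
cv2.imwrite("pics/g6.png",cv2.resize(S[165:265,260:380],(720,600),interpolation=cv2.INTER_CUBIC))
```

```text
19.5 [0.6028 0.0306 0.3024] [-3.1385  0.028  -0.0022] [ 0.4745  0.3011 -1.3086] 0.039708153421949124
```

View pics/g6.png

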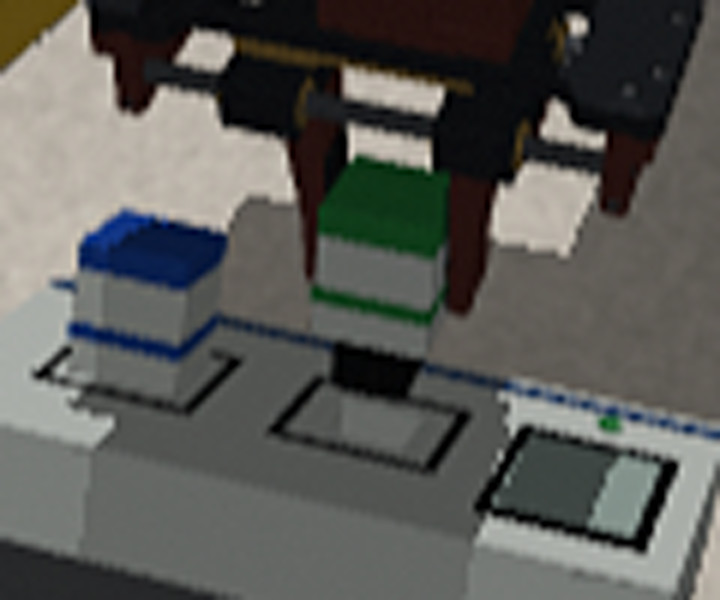

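The foot is lined up over the left bay (foot bottom about (375, 388), frame centre (372, 424)), and its tilt matches blue's edges. I insert along the axis, stepping and watching the force.

>>> carry_out --plan '[{"tx": 0.009,"ty": 0.001,"tz": -0.018,"turn": 0},{"tx": 0.019,"ty": 0.001,"tz": -0.035,"turn": 0},{"tx": 0.028,"ty": 0.001,"tz": -0.053,"turn": 0},{"tx": 0.037,"ty": 0.001,"tz": -0.07,"turn": 0},{"tx": 0.047,"ty": 0.001,"tz": -0.088,"turn": 0},{"tx": 0.056,"ty": 0.001,"tz": -0.106,"turn": 0},{"tx": 0.056,"ty": 0.001,"tz": -0.106,"turn": 0},{"tx": 0.056,"ty": 0.001,"tz": -0.106,"turn": 0}]'

```text
time: 20.5
eef_pos: [0.6144, 0.0308, 0.2861]
tool_rot: [-3.139, 0.028, -0.005]
contact_force: [-14.7, -0.2, 41.2]
finger_gap: 0.0401
```

>>> carry_out --plan '[{"tx": -0.007,"ty": 0,"tz": 0.013,"turn": 0},{"tx": -0.007,"ty": 0,"tz": 0.013,"turn": 0},{"tx": 0.0,"ty": 0,"tz": 0.0165,"turn": 0},{"tx": 0.006,"ty": 0,"tz": 0.005,"turn": 0},{"tx": 0.012,"ty": 0,"tz": -0.006,"turn": 0},{"tx": 0.018,"ty": 0,"tz": -0.017,"turn": 0},{"tx": 0.023,"ty": 0,"tz": -0.0275,"turn": 0},{"tx": 0.023,"ty": 0,"tz": -0.0275,"turn": 0}]'

```text
time: 21.5
eef_pos: [0.6196, 0.0308, 0.2807]
tool_rot: [-3.139, 0.028, -0.007]
contact_force: [4.3, 0.1, -0.4]
finger_gap: 0.0398
```

Moving up the slope by 1.5 mm let it enter with no axial force. I continue down the axis.

>>> carry_out --plan '[{"tx": 0.007,"ty": 0,"tz": -0.011,"turn": 0},{"tx": 0.013,"ty": 0,"tz": -0.022,"turn": 0},{"tx": 0.018,"ty": 0,"tz": -0.033,"turn": 0},{"tx": 0.024,"ty": 0,"tz": -0.044,"turn": 0},{"tx": 0.03,"ty": 0,"tz": -0.055,"turn": 0},{"tx": 0.03,"ty": 0,"tz": -0.055,"turn": 0},{"tx": 0.03,"ty": 0,"tz": -0.055,"turn": 0},{"tx": 0.03,"ty": 0,"tz": -0.055,"turn": 0}]'

```text
time: 22.5
eef_pos: [0.624, 0.0308, 0.2748]
tool_rot: [-3.139, 0.027, -0.001]
contact_force: [-23.8, -1.3, 52.0]
finger_gap: 0.0396
```

Run:
```python
from h import *
S=camera("scene");o=status.get_obs();print(o["time"],o["eef_pos"],o["contact_force"],o["ft_torque"])
cv2.imwrite("pics/s7.png",S)
cv2.imwrite("pics/g7.png",cv2.resize(S[185:255,265:360],(798,588),interpolation=cv2.INTER_CUBIC))
```

```text
22.55 [0.624  0.0308 0.2748] [-23.4875   0.1256  52.6685] [-0.0671  3.4314 -0.0105]
```

View pics/g7.png

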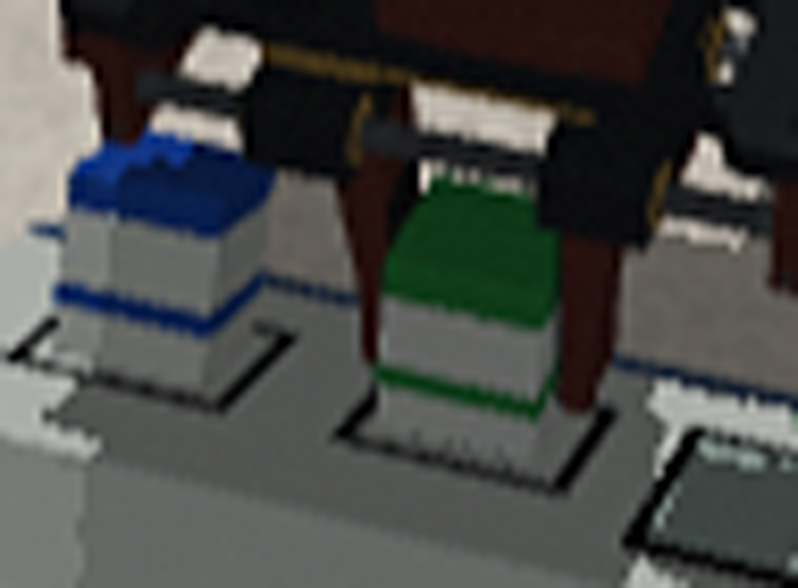

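The shoulder looks near the deck, but green's top face shows more than blue's does. I'll check the lean numerically from the green mask's extent.

Run:
```python
from h import *
def ext(f,c,roi):
    k=blob(cv2.imread(f"pics/{f}.png"),c,roi);m=np.zeros((400,640),np.uint8);cv2.drawContours(m,[k],-1,255,-1)
    M=cv2.moments(k);cx=M["m10"]/M["m00"];cols=[ (m[:,x]>0).sum() for x in range(int(cx)-3,int(cx)+4)]
    r=np.nonzero(m[:,int(round(cx))])[0];return cx,r[0],r[-1]+1,cols
def pred(C,y,L,yaw=0,b=.009):  # C: top centre; rows of back mid edge / front band bottom mid
    a=np.radians(L);R=Ro.from_euler("z",yaw,degrees=True)
    n=np.array([-np.sin(a),0,np.cos(a)]);u=np.array([np.cos(a),0,np.sin(a)])
    return (proj("scene",np.array([C-R.apply(u)*.02,C+R.apply(u)*.02,C+R.apply(u*.02-n*b)])))[:,1]
print("red0",ext("scene0","red",(305,200,345,226)),pred(np.array([.614,.031,.121]),0,28,-1))
print("blue0",ext("scene0","blue",(265,195,305,219)),pred(np.array([.612,-.055,.121]),0,28,-1))
for f,roi,P in(("s5",(285,120,320,145),[.5146,-.0416,.2152]),("s6",(305,185,345,210),[.6028,.0306,.1394]),("s7",(305,195,345,227),[.624,.0308,.1118])):
    print(f,ext(f,"green",roi))
    for L in(0,10,20,28):
      for g in(.015,):
        a=np.radians(L);C=np.array(P)+g*np.array([-np.sin(a),0,np.cos(a)]);print("  ",L,pred(C,0,L))
```

```text
red0 (323.8525641025641, np.int64(210), np.int64(221), [np.int64(11), np.int64(11), np.int64(11), np.int64(11), np.int64(11), np.int64(11), np.int64(11)]) [210.8715 216.7189 220.9708]
blue0 (284.08704253214637, np.int64(201), np.int64(212), [np.int64(11), np.int64(10), np.int64(11), np.int64(11), np.int64(11), np.int64(10), np.int64(10)]) [202.0022 207.2525 211.4246]
s5 (301.92129629629625, np.int64(130), np.int64(142), [np.int64(11), np.int64(11), np.int64(11), np.int64(12), np.int64(12), np.int64(11), np.int64(11)])
   0 [129.8369 140.8196 144.5066]
   10 [130.7348 138.6499 142.7451]
   20 [131.9399 136.5641 140.9332]
   28 [133.0987 135.0025 139.4873]
s6 (323.9900071377587, np.int64(192), np.int64(206), [np.int64(14), np.int64(14), np.int64(14), np.int64(14), np.int64(14), np.int64(14), np.int64(14)])
   0 [191.3626 205.0243 208.2651]
   10 [191.9451 202.8135 206.5776]
   20 [192.8654 200.6227 204.7865]
   28 [193.8235 198.9337 203.3184]
s7 (321.07234042553193, np.int64(207), np.int64(222), [np.int64(16), np.int64(15), np.int64(15), np.int64(15), np.int64(16), np.int64(15), np.int64(15)])
   0 [208.2612 222.4665 225.5339]
   10 [208.7465 220.278  223.8926]
   20 [209.5733 218.0915 222.1345]
   28 [210.4611 216.3927 220.6825]
```

The lean is only about 13° (the module slid in the jaws instead of pivoting fully), so it is partly inserted and cocked. With the foot captive in the bay, I ease the grip and swing the top toward the robot to finish the tilt.

>>> carry_out --plan '[{"tx": 0,"ty": 0,"tz": 0,"turn": 0},{"tx": -0.005,"ty": 0,"tz": 0.002,"turn": 0},{"tx": -0.012,"ty": 0,"tz": 0.002,"turn": 0},{"tx": -0.02,"ty": 0,"tz": 0.001,"turn": 0},{"tx": -0.03,"ty": 0,"tz": 0,"turn": 0},{"tx": -0.04,"ty": 0,"tz": -0.003,"turn": 0},{"tx": -0.05,"ty": 0,"tz": -0.006,"turn": 0},{"tx": -0.05,"ty": 0,"tz": -0.006,"turn": 0}]' --grip_force 8

```text
time: 23.55
eef_pos: [0.6136, 0.0309, 0.2733]
tool_rot: [-3.139, 0.027, 0.0]
contact_force: [2.6, 1.3, 1.7]
finger_gap: 0.04
```

```bash
cat >> h.py <<'E'
def lean(tag,back=.0):
    S=camera("scene");cv2.imwrite(f"pics/{tag}.png",S);o=status.get_obs()
    print(o["time"],o["eef_pos"],o["contact_force"],o["ft_torque"],o["finger_gap"])
    k=blob(S,"green",(300,190,350,230));M=cv2.moments(k);x=int(round(M["m10"]/M["m00"]))
    m=np.zeros((400,640),np.uint8);cv2.drawContours(m,[k],-1,255,-1);r=np.nonzero(m[:,x])[0]
    print("green col",x,r[0],r[-1]+1,"extent",np.mean([(m[:,i]>0).sum() for i in range(x-3,x+4)]),"(seated: 210.5..221, extent 11)",cv2.boundingRect(k))
E
python3 -c "
from h import *
lean('s8')"
```

```text
23.6 [0.6137 0.0309 0.2733] [0.8086 0.2739 0.7894] [ 0.2704 -0.3623  0.0363] 0.03966409400232272
green col 323 205 218 extent 12.428571428571429 (seated: 210.5..221, extent 11) (312, 204, 21, 15)
```

>>> carry_out --plan '[{"tx": 0.004,"ty": 0,"tz": -0.008,"turn": 0},{"tx": 0.008,"ty": 0,"tz": -0.016,"turn": 0},{"tx": 0.012,"ty": 0,"tz": -0.024,"turn": 0},{"tx": 0.017,"ty": 0,"tz": -0.032,"turn": 0},{"tx": 0.021,"ty": 0,"tz": -0.04,"turn": 0},{"tx": 0.025,"ty": 0,"tz": -0.048,"turn": 0},{"tx": 0.025,"ty": 0,"tz": -0.048,"turn": 0},{"tx": 0.025,"ty": 0,"tz": -0.048,"turn": 0}]' --grip_force 12

```text
time: 24.6
eef_pos: [0.6176, 0.0308, 0.2633]
tool_rot: [-3.139, 0.027, 0.006]
contact_force: [-4.1, -0.2, 5.3]
finger_gap: 0.0402
```

```bash
python3 -c "
from h import *
lean('s9')"
```

```text
24.65 [0.6176 0.0308 0.2633] [-2.7231 -0.9409  4.1206] [ 0.0257  0.2981 -0.006 ] 0.04019020073081302
green col 322 209 221 extent 11.714285714285714 (seated: 210.5..221, extent 11) (312, 209, 20, 14)
```

Nearly home: green spans rows 209–221, red seated spanned 210–221. One firmer push.

>>> carry_out --plan '[{"tx": -0.003,"ty": 0,"tz": 0,"turn": 0},{"tx": -0.006,"ty": 0,"tz": 0,"turn": 0},{"tx": -0.002,"ty": 0,"tz": -0.008,"turn": 0},{"tx": 0.002,"ty": 0,"tz": -0.016,"turn": 0},{"tx": 0.006,"ty": 0,"tz": -0.022,"turn": 0},{"tx": 0.006,"ty": 0,"tz": -0.022,"turn": 0},{"tx": 0.006,"ty": 0,"tz": -0.022,"turn": 0},{"tx": 0.006,"ty": 0,"tz": -0.022,"turn": 0}]' --grip_force 20

```text
time: 25.65
eef_pos: [0.6175, 0.0309, 0.26]
tool_rot: [-3.139, 0.027, 0.013]
contact_force: [-9.2, 1.0, 18.6]
finger_gap: 0.0399
```

```bash
python3 -c "
from h import *
lean('s10')"
```

```text
25.7 [0.6175 0.0309 0.2599] [-9.789   0.4336 18.0061] [-0.1222  1.2883 -0.0467] 0.03999237910682961
green col 322 210 220 extent 11.0 (seated: 210.5..221, extent 11) (313, 208, 19, 14)
```

Reads as seated. I release, rise and compare with the earlier picture.

>>> carry_out --plan '[{"tx": 0,"ty": 0,"tz": 0,"turn": 0},{"tx": 0,"ty": 0,"tz": 0,"turn": 0},{"tx": 0,"ty": 0,"tz": 0,"turn": 0},{"tx": 0,"ty": 0,"tz": 0,"turn": 0},{"tx": 0,"ty": 0,"tz": 0.05,"turn": 0},{"tx": 0,"ty": 0,"tz": 0.15,"turn": 0},{"tx": 0,"ty": 0,"tz": 0.3,"turn": 0},{"tx": 0,"ty": 0,"tz": 0.42,"turn": 0}]' --claw 1

```text
time: 26.7
eef_pos: [0.6178, 0.0309, 0.3468]
tool_rot: [-3.139, 0.027, 0.009]
contact_force: [0.6, -0.8, -0.9]
finger_gap: 0.088
```

Run:
```python
from h import *
lean('s11')
A,B=cv2.imread("pics/scene0.png"),cv2.imread("pics/s11.png")
for im,c,r in((A,"red",(305,200,345,245)),(B,"green",(305,195,345,245)),(A,"blue",(265,195,305,235)),(B,"blue",(265,195,305,235))):
    m=np.zeros((400,640),np.uint8);x0,y0,x1,y1=r;m[y0:y1,x0:x1]=mask(im,c)[y0:y1,x0:x1]
    for k in cv2.findContours(m,cv2.RETR_EXTERNAL,cv2.CHAIN_APPROX_NONE)[0]:
        if cv2.contourArea(k)>8:print(c,cv2.boundingRect(k),np.array(cv2.minAreaRect(k)[0]))
z=lambda im:cv2.resize(im[185:255,260:360],(400,280),interpolation=cv2.INTER_CUBIC)
cv2.imwrite("pics/cmp.png",np.hstack([z(A),z(B)]))
```

```text
26.75 [0.6187 0.0309 0.3499] [1.6977 0.1934 1.825 ] [ 0.0385 -0.0471  0.0068] 0.08833205317665489
green col 324 210 221 extent 10.857142857142858 (seated: 210.5..221, extent 11) (312, 209, 24, 13)
red (311, 227, 19, 7) [319.8138 230.6705]
red (313, 209, 24, 14) [324.2647 215.0588]
green (310, 226, 25, 9) [322.2724 230.769 ]
green (312, 209, 24, 13) [323.7471 214.8882]
blue (272, 219, 19, 6) [280.8189 221.466 ]
blue (273, 200, 25, 13) [284.8588 206.1353]
blue (272, 218, 25, 7) [284.1018 221.3434]
blue (273, 200, 24, 13) [284.7 206.1]
```

View pics/cmp.png

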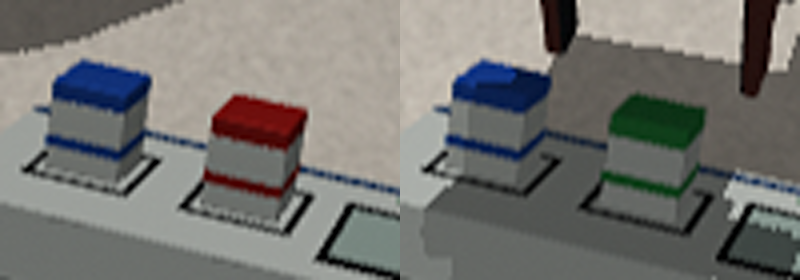

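The seated picture matches red's original to about half a pixel, and blue is unmoved. As a seating check, I give the top a gentle press with closed fingers.

>>> carry_out --plan '[{"tx": -0.03,"ty": 0,"tz": 0,"turn": 0},{"tx": -0.03,"ty": 0,"tz": 0,"turn": 0},{"tx": -0.03,"ty": 0,"tz": 0,"turn": 0},{"tx": -0.03,"ty": 0,"tz": 0,"turn": 0},{"tx": -0.03,"ty": 0,"tz": 0,"turn": 0},{"tx": -0.03,"ty": 0,"tz": -0.05,"turn": 0},{"tx": -0.03,"ty": 0,"tz": -0.12,"turn": 0},{"tx": -0.03,"ty": 0,"tz": -0.15,"turn": 0}]' --claw -1

```text
time: 27.75
eef_pos: [0.6122, 0.0309, 0.3182]
tool_rot: [-3.139, 0.027, 0.006]
contact_force: [0.1, 0.4, 0.4]
finger_gap: 0.0115
```

>>> carry_out --plan '[{"tx": 0,"ty": 0,"tz": -0.02,"turn": 0},{"tx": 0,"ty": 0,"tz": -0.03,"turn": 0},{"tx": 0,"ty": 0,"tz": -0.04,"turn": 0},{"tx": 0,"ty": 0,"tz": -0.05,"turn": 0},{"tx": 0,"ty": 0,"tz": -0.06,"turn": 0},{"tx": 0,"ty": 0,"tz": -0.065,"turn": 0},{"tx": 0,"ty": 0,"tz": -0.07,"turn": 0},{"tx": 0,"ty": 0,"tz": -0.07,"turn": 0}]'

```text
time: 28.75
eef_pos: [0.6123, 0.0309, 0.3105]
tool_rot: [-3.139, 0.027, 0.002]
contact_force: [-20.9, -0.8, 48.8]
finger_gap: 0.0003
```

The press met a firm stop near the expected height (49 N, more than I intended). I retreat and do the last check.

>>> carry_out --plan '[{"tx": 0,"ty": 0,"tz": 0.05,"turn": 0},{"tx": 0,"ty": 0,"tz": 0.15,"turn": 0},{"tx": 0,"ty": 0,"tz": 0.3,"turn": 0},{"tx": -0.1,"ty": 0,"tz": 0.45,"turn": 0},{"tx": -0.3,"ty": 0,"tz": 0.5,"turn": 0},{"tx": -0.5,"ty": 0,"tz": 0.5,"turn": 0},{"tx": -0.6,"ty": 0,"tz": 0.5,"turn": 0},{"tx": -0.6,"ty": 0,"tz": 0.5,"turn": 0}]'

```text
time: 29.75
eef_pos: [0.4916, 0.0309, 0.4112]
tool_rot: [-3.139, 0.027, 0.002]
contact_force: [1.0, 0.0, 0.3]
finger_gap: 0.0005
```

Run:
```python
from h import *
lean('s12');B=cv2.imread("pics/s12.png");T=camera("top");cv2.imwrite("pics/top12.png",T)
for c,r in(("green",(305,195,345,224)),("green",(305,224,345,245)),("blue",(265,195,305,216)),("red",(400,160,480,240))):
    k=blob(B,c,r);print(c,cv2.boundingRect(k),np.array(cv2.minAreaRect(k)[0]))
for c,r in(("green",(270,140,310,180)),("blue",(312,140,345,175)),("red",(170,210,240,300))):
    k=blob(T,c,r);print("top",c,None if k is None else (cv2.boundingRect(k),onz("top",cv2.minAreaRect(k)[0],.03 if c=="red" else .121)))
```

```text
29.8 [0.4926 0.0309 0.4113] [0.4867 0.272  0.5387] [-0.0031 -0.0251 -0.003 ] 0.0006632284768294568
green col 324 210 221 extent 10.857142857142858 (seated: 210.5..221, extent 11) (312, 209, 24, 14)
green (312, 209, 24, 14) [323.7941 214.8235]
green (310, 226, 25, 9) [322.2724 230.769 ]
blue (273, 200, 21, 13) [283.0588 205.7353]
red (436, 177, 16, 6) [443.492 179.544]
top green ((284, 155, 16, 12), array([0.6185, 0.0303, 0.121 ]))
top blue ((319, 155, 17, 16), array([ 0.6117, -0.0548,  0.121 ]))
top red ((195, 273, 18, 4), array([0.3459, 0.2635, 0.03  ]))
```

```bash
python3 -c "
from workcell import manip
print(manip.close_job())"
```

```text
the job is handed in; nothing more can be done
None
```

The job is handed in at about 30 s of the 54 s allowed: the fresh green module is in the left bay and the spent red one is in the grey tray.

- **Spent module:** I pulled it out along the bay's axis and released it in the tray, where it lies on its side.
- **Fresh module:** The tool stays vertical, so I swung the module in the jaws against the rack's pocket rim to tilt it for the sloping bay. That reached only about 13°, and the first pushes stopped with the foot partly in and cocked. I eased the grip, swung the top toward the robot with the foot held in the bay, then pushed it in.
- **Last checks:**
  - In the scene view the green top lies within about half a pixel (1 mm) of where red's seated top was, with the same extent (11 px), so the same lean.
  - Blue's outline is unchanged in the top view. In the scene view its centre reads about 2 px to the left with a narrower outline, probably lighting.
  - Red is inside the tray, and the arm is clear with no contact force.
- **Doubtful points:**
  - The final seating press with closed fingertips met a firm stop about 1.5 mm above the height I expected, which is inside my height uncertainty.
  - That press read about 49 N at the wrist, or 53 N with the sideways part, more than I intended. It went through the fingertips. If fingertips count as the gripper's body, it passes the 40 N limit.
  - The last top view of green was partly hidden by the arm, so it confirms only its side-to-side position.

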